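Clear the drying mat and tip the sink caddy onto it

TASK

The sink caddy has been left on its long side to drain, at the robot's end of the thin drying mat, and a flat tin stands where it should go. First push the tin along the worktop until it stands wholly off the mat, then push the caddy high up on its open side so that it topples away from the robot and lands on its base, open side up, wholly inside the mat. Nothing is gripped or lifted, the caddy must come down by its own fall and not be touched again once it has fallen past halfway, and everything else on the worktop stays where it stands.

Things in the scene. Friction and masses are not known exactly. Their poses are not given: they have to be found in the camera images.
- mat: thin grey drying mat with a darker border, 180 mm (its x) by 220 mm (its y), 1 mm thick, flush and fixed; origin at its centre on the worktop, z up. Its +x points away from the robot (turned up to 0.3 rad): the way the caddy has to fall. Left of it the free worktop ends at a wall at about world y = 0.41; right of it the flat black hob, 10 mm higher, begins at about world y = -0.04
- caddy: grey plastic open tub, 112 mm (its x) by 186 mm (its y) by 52 mm deep (its z), walls 11 mm, 0.15 kg; origin at the centre of the outside of its base, z towards the open side. At the start it stands on a long side: x up (112 mm tall), y to the left, open side to the robot, base plane about 34 mm inside the mat's near end. Landed, its centre lies about 56 mm beyond that plane, x along the fall
- foot_l (a point): corner of the caddy's base: lower left as it stands, near left once it lies on its base
- foot_r (a point): corner of the caddy's base: lower right as it stands, near right once it lies
- top_l (a point): corner of the caddy's base: upper left as it stands, far left once it lies. The upper wall shows the robot a rim 99 to 110 mm above the worktop, 52 mm nearer the robot than the base plane; pushed there, the caddy passes its balance before it leans 0.5 rad (under 60 mm of push) and falls, pivoting about the lower edge of its base
- top_r (a point): corner of the caddy's base: upper right as it stands, far right once it lies
- tin: low round closed tin, 86 mm across and 40 mm high, standing on the mat on the base side of the caddy; origin at the centre of its underside, z up; slides easily when pushed near the worktop from one side, for example along the mat's y; its rim is about 25 to 65 mm from the caddy's base plane at its middle
- salt_shaker: salt shaker, 44 mm across, 90 mm high, beside one end of the standing caddy (bystander); origin under its centre
- spice_b: spice jar with a lid, 41 mm across, 109 mm high, beside one end of the standing caddy (bystander); origin under its centre
- salt_jar: spice jar with a dark lid, 40 mm across, 105 mm high, beyond the far end of the mat (bystander); origin under its centre
- tumbler: clear glass tumbler, 80 mm across, 88 mm high, beyond the far end of the mat (bystander); origin under its centre
- milk_pot: small tub, 72 mm across, 71 mm high, beyond the far end of the mat (bystander); origin under its centre

How it is judged:
By the outcome, as a careful person would: the job done as asked, in the order asked, and still so for the second after the job is handed in, with the robot touching nothing.
It also fails if it takes over 70 s, if anything falls off the work surface, if the arm or the gripper's body presses on something with over 40 N, if the wrist force passes 120 N, or if a joint passes its speed limit or range.

ROBOT

A 7-joint arm with a two-finger parallel gripper is mounted at the origin on a cart in front of the work surface, level with it; the furniture and walls round the work are solid. World frame = base frame: x ahead of the robot, y to its left, z up, the work surface at z = 0. Lengths are in m, angles in degrees, forces in N, time in s.
With the tool pointing down it reaches from about 0.4 to 0.875 m from the base axis. Payload 19.3 kg.
Tool frame: the origin (TCP) lies on the front face of the gripper's body, between the roots of the fingers; the fingertips stand 73 mm ahead of it and the grasp point (between the pads) lies 54 mm ahead of it (manip.grip_point_offset is the z of the grasp point in the tool frame, in m); z points along the fingers, y is the line along which they close (so a half turn about z gives the same grasp; the last joint's range is limited). The gripper opens to 85 mm and grips with 20 to 120 N. Pads are 22 mm wide; open, the fingers measure 114 mm over their backs; the gripper's body (76 mm by 85 mm) begins 54 mm behind the grasp point. The pads swing forward as they close: fully open they stand 13 mm farther back than shut.
Start: joints at [69.66, 29.874, -2.08, 91.645, 1.215, 58.505, -6.463], TCP at [0.176, -0.6, 0.304] pointing down, gripper open.
Joint ranges: [-166.77, 166.77], [-17.47, 122.26], [-85.68, 81.53], [9.62, 139.38], [-72.42, 252.41], [9.2, 110.78], [-144.41, 144.41]. Speed limits (degrees/s): [108.29, 108.29, 136.94, 136.94, 172.46, 172.46, 172.46].

INTERFACE

Orientations are given as a 3x3 rotation matrix whose columns are the frame's x, y, z axes.
In Python, from cell import manip gives the robot as it stands.
- The arm moves only by the tool apply_moves, never from a script. Its arguments are lists of equal length, an entry for each row: "claw": the gripper command: -1 is shut, 1 is fully open, values between are in proportion; "travel": the shift along the tool's x, y, z normalised to -1 to 1, where 1 is 400 mm, a list of three; "angular": the turn, a rotation vector about the tool's x, y, z normalised to -1 to 1, where 1 is 90 degrees, a list of three. A call has exactly 5 rows; each row shifts and turns the commanded pose from where the row before left it, along the tool's axes as they then stand; what a row does not reach is not made up. A row lasts 1/8 s, in which the tool goes at most 62.5 mm and 10.7 degrees, less where a joint would pass 70% of its speed; a pose out of reach is approached as far as the arm can. A call with a number of a shift or a turn outside -1 to 1 is refused whole. A call with a gripper value outside its range is refused whole. The fingers move at their own pace and stop on an object; "grip_force" is the grip in N (left out, the last holds). Time passes only in rows, so rows that do not move let the fingers close, or fill a call up. It gives the time, the measured TCP pose, the force, the opening and the grip force at its end, in the units of the state.
- manip.observe(): the state, without advancing time (a new reading comes with each control period).
- manip.get_image(name): name is "side" or "top"; returns the picture (384x512x3 uint8, blue, green, red); there is no depth.
- manip.get_calibration(name): a dict with "vertical_fov" (degrees; the focal length in pixels is half the picture's height over the tangent of half this angle, whatever the lens; pixels are square), "cx", "cy" (the principal point, pixels), "k1" (the pictures are not rectified: a ray, as slopes to the right and down, at radius r is drawn at 1 + k1 r^2 times it, then the intrinsics apply), "rvec" (rotation vector, rad) and "tvec" (3), from world to camera coordinates, as OpenCV has them. Camera axes: x right, y down, z forward; pixel columns grow to the right and rows downward; lengths in m; the calibration is good to about 2 mm. A picture is of the moment at which its call begins. get_calibration takes no time and is no camera call.
- manip.close_job(): hands the job in; it is judged then, once.
Trained networks look in the newest picture that a camera, given by its name, has taken for a name from the list of things; names that differ only in an ending like _2 or _b are one class to them, and where a whole thing is asked for, a point or a joint stands for the part that bears it (a point fixed in the world has none). Each returns a list of dicts, best first, with "score" (0 to 1); they miss things now and then, are a little off and sometimes report something else, mostly with a low value. They report only what shows in the picture. A call takes as long as a camera call.
- manip.trace(camera, name): "mask" (384x512 bool, what is visible of it).
- manip.landmark_of(camera, name): "centre" ([x, y, z] in m, in the coordinates of the camera as it stood for that picture, good to about 4 mm: a listed point, or the origin of a listed thing).
The state is a dict: "time_s": time; "qpos": joint angles; "qvel": joint speeds; "effort": joint torques, N m; "position": TCP position; "eef_rot": TCP orientation; "contact_force": force on the tool from outside, world axes, zero at the start; "moment": the same for the moment, N m; "opening": finger opening in m; "finger_force": force on a finger pad.
Only numpy, scipy, OpenCV 4.12 (cv2) and the standard library are available. Lean on these libraries where they do the work, as an engineer would, in place of code of your own. Each camera call takes 0.05 s, during which the arm holds its last target. There are 200 camera calls.

## Working session

There is one attempt and no reset: what is moved stays moved. The work goes in short steps, Python scripts to look and compute and a tool call to move; the robot and the scene stay as the last step left them, time stands still between calls to the robot, and variables do not carry over. Pictures are saved under pics/ and viewed, at most 10 in all, crops included, and the job is handed in when it is done.

Besides the shell and the picture viewer there is one more tool, called after "Request:" by a JSON object that holds its "method" and its "body". apply_moves: Moves the arm, as the interface text tells. Scaled input: -1 to 1 covers 400 mm each way for a shift and 90 degrees each way for a turn. Its arguments: {"type":"object","properties":{"claw":{"type":"array","items":{"type":"number"}},"travel":{"type":"array","items":{"type":"array","items":{"type":"number","minimum":-1,"maximum":1}}},"angular":{"type":"array","items":{"type":"array","items":{"type":"number","minimum":-1,"maximum":1}}},"grip_force":{"type":"number"}},"required":["claw","travel","angular"]}

```bash
mkdir -p pics
cat > h.py <<'E'
import numpy as np,cv2
from cell import manip
np.set_printoptions(precision=4,suppress=True)
def w(cam,p):
    c=manip.get_calibration(cam);R=cv2.Rodrigues(np.array(c["rvec"],float))[0]
    return R.T@(np.array(p)-np.array(c["tvec"]).ravel())
def find(cam,names):
    for n in names:
        for r in manip.landmark_of(cam,n)[:2]: print(cam,n,round(r["score"],2),w(cam,r["centre"]))
E
python3 - <<'E'
from h import *
N="mat caddy foot_l foot_r top_l top_r tin salt_shaker spice_b salt_jar tumbler milk_pot".split()
ims=[]
for c in ("top","side"):
    im=manip.get_image(c);cv2.imwrite(f"pics/{c}0.png",im)
    find(c,N)
s=manip.observe();print(s["time_s"],s["position"],s["eef_rot"])
E
```

```text
top mat 0.74 [0.5676 0.1594 0.0021]
top caddy 0.97 [0.5004 0.1509 0.0565]
top caddy 0.19 [ 0.7198  0.0982 -0.0013]
top top_l 0.91 [0.5221 0.0636 0.1112]
top top_l 0.58 [0.4874 0.2449 0.1111]
top top_r 0.91 [0.5221 0.0636 0.1112]
top top_r 0.58 [0.4874 0.2449 0.1111]
top tin 0.69 [ 0.5923  0.1491 -0.003 ]
top salt_shaker 0.69 [ 0.4504  0.2711 -0.0009]
top spice_b 0.7 [0.4998 0.1497 0.0576]
top spice_b 0.68 [0.4923 0.016  0.0003]
top salt_jar 0.72 [ 0.6963  0.2787 -0.0003]
top salt_jar 0.57 [0.4494 0.2741 0.0009]
top tumbler 0.8 [0.7182 0.1011 0.0016]
top tumbler 0.73 [ 0.4515  0.2716 -0.0014]
top milk_pot 0.96 [ 0.7176  0.1907 -0.0049]
top milk_pot 0.41 [ 0.5968  0.1488 -0.0013]
side caddy 0.68 [0.5051 0.1475 0.0545]
side foot_l 0.98 [ 0.5177  0.0639 -0.0009]
side foot_r 0.98 [ 0.5177  0.0639 -0.0009]
side top_l 0.95 [0.4887 0.2474 0.1061]
side top_l 0.75 [0.521  0.0676 0.1131]
side top_r 0.95 [0.4887 0.2474 0.1061]
side top_r 0.75 [0.521  0.0676 0.1131]
side tin 0.8 [ 0.5936  0.1473 -0.0011]
side spice_b 0.83 [ 0.4905  0.0156 -0.0016]
side salt_jar 0.98 [0.6966 0.2728 0.0024]
side salt_jar 0.42 [ 0.5635  0.1638 -0.0014]
side tumbler 0.57 [0.7229 0.0993 0.0023]
side milk_pot 0.42 [0.6996 0.2737 0.0005]
1.3 [ 0.1756 -0.5998  0.3039] [[ 0.9597  0.2809  0.    ]
 [ 0.2809 -0.9597  0.    ]
 [ 0.     -0.     -1.    ]]
```

View pics/top0.png

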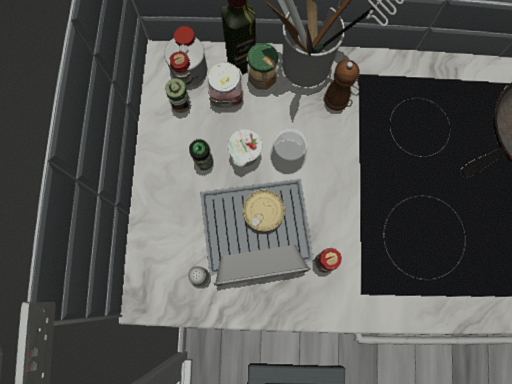

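View pics/side0.png

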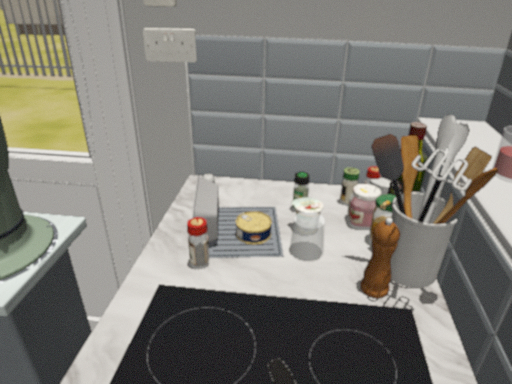

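The top view shows the caddy standing at (262,265), the tin at (264,211) on the mat, the shaker at (198,275) and spice_b at (330,260). The tumbler, milk pot and salt jar stand at (290,145), (245,148) and (200,153). Left of the mat is free, so I'll push the tin left. First I'll measure the mat outline.

```bash
cat >> h.py <<'E'
def ray(cam,uv,z):
    c=manip.get_calibration(cam);R=cv2.Rodrigues(np.array(c["rvec"],float))[0];f=192/np.tan(np.radians(c["vertical_fov"])/2)
    d=(np.array(uv,float)-[c["cx"],c["cy"]])/f; s=d.copy()
    for _ in range(20): s=d/(1+c["k1"]*(s**2).sum(-1,keepdims=True))
    D=np.c_[s,np.ones(len(s))]@R; o=-R.T@np.array(c["tvec"]).ravel()
    return o+D*((z-o[2])/D[:,2])[:,None]
E
python3 - <<'E'
from h import *
manip.get_image("top")
for n,z in (("mat",.001),("caddy",.112),("tin",.04)):
    r=manip.trace("top",n)[0];m=r["mask"].astype(np.uint8)
    v,u=np.nonzero(m);p=ray("top",np.c_[u,v],z)[:,:2].astype(np.float32)
    (c,s,a)=cv2.minAreaRect(p);print(n,r["score"],c,s,a,"\n",cv2.boxPoints((c,s,a)))
    if n=="mat":
        # far and side edges
        print("median edges",[ (k,p[:,k].min(),p[:,k].max()) for k in (0,1)])
E
```

```text
mat 0.64 (0.5647152662277222, 0.16106653213500977) (0.18235541880130768, 0.22322377562522888) 9.805646896362305 
 [[0.4559 0.2555]
 [0.4939 0.0356]
 [0.6736 0.0666]
 [0.6356 0.2866]]
median edges [(0, np.float32(0.45799345), np.float32(0.671146)), (1, np.float32(0.040706426), np.float32(0.28430873))]
caddy 0.6 (0.4740902781486511, 0.1501457840204239) (0.056192971765995026, 0.1752890944480896) 11.65600872039795 
 [[0.4289 0.2303]
 [0.4643 0.0586]
 [0.5193 0.07  ]
 [0.4839 0.2417]]
tin 0.75 (0.5878394246101379, 0.14502373337745667) (0.08967899531126022, 0.08232492208480835) 2.090015172958374 
 [[0.5415 0.1845]
 [0.5445 0.1023]
 [0.6342 0.1055]
 [0.6311 0.1878]]
```

```bash
cat >> h.py <<'E'
from scipy.spatial.transform import Rotation as Ro
def plan(p,yaw,n):
    "rows from the present pose to p, tool down, tool y at yaw deg; shift in pre-turn axes"
    s=manip.observe();P=np.array(s["position"]);R=np.array(s["eef_rot"])
    y=np.array([np.cos(np.radians(yaw)),np.sin(np.radians(yaw)),0]);z=np.array([0,0,-1.]);T=np.c_[np.cross(y,z),y,z]
    rv=Ro.from_matrix(R.T@T).as_rotvec();d=(np.array(p)-P)/n
    print("t",s["time_s"],"pos",P,"F",s["contact_force"],"q",np.array(s["qpos"]).round(0))
    for i in range(n):
        print((R.T@d/.4).round(3).tolist(),(np.degrees(rv)/n/90).round(3).tolist()); R=R@Ro.from_rotvec(rv/n).as_matrix()
E
python3 -c "
from h import *
plan([.605,.073,.304],10,15)"
```

```text
t 1.5 pos [ 0.1756 -0.5998  0.3039] F [0.0771 0.1782 0.0308] q [70. 30. -2. 92.  1. 59. -6.]
[0.1, -0.088, -0.0] [0.0, 0.0, -0.062]
[0.108, -0.077, -0.0] [0.0, 0.0, -0.062]
[0.115, -0.066, -0.0] [0.0, 0.0, -0.062]
[0.121, -0.055, -0.0] [0.0, 0.0, -0.062]
[0.126, -0.043, -0.0] [0.0, 0.0, -0.062]
[0.129, -0.03, -0.0] [0.0, 0.0, -0.062]
[0.132, -0.018, -0.0] [0.0, 0.0, -0.062]
[0.133, -0.005, -0.0] [0.0, 0.0, -0.062]
[0.133, 0.008, -0.0] [0.0, 0.0, -0.062]
[0.131, 0.021, -0.0] [0.0, 0.0, -0.062]
[0.129, 0.034, -0.0] [0.0, 0.0, -0.062]
[0.125, 0.046, -0.0] [0.0, 0.0, -0.062]
[0.12, 0.058, -0.0] [0.0, 0.0, -0.062]
[0.114, 0.069, -0.0] [0.0, 0.0, -0.062]
[0.106, 0.08, -0.0] [0.0, 0.0, -0.062]
```

Request:
{"method": "apply_moves", "body": {"claw": [0, 0, 0, 0, 0], "travel": [[0.1, -0.088, 0], [0.108, -0.077, 0], [0.115, -0.066, 0], [0.121, -0.055, 0], [0.126, -0.043, 0]], "angular": [[0, 0, -0.062], [0, 0, -0.062], [0, 0, -0.062], [0, 0, -0.062], [0, 0, -0.062]]}}

```text
time_s: 2.12
position: [0.3193, -0.3743, 0.3041]
eef_rot: [[0.715, 0.7, 0.0], [0.7, -0.715, -0.0], [-0.0, 0.001, -1.0]]
contact_force: [1.2, -0.3, 0.4]
opening: 0.0425
finger_force: 0.0
```

Request:
{"method": "apply_moves", "body": {"claw": [0, 0, 0, 0, 0], "travel": [[0.129, -0.03, 0], [0.132, -0.018, 0], [0.133, -0.005, 0], [0.133, 0.008, 0], [0.131, 0.021, 0]], "angular": [[0, 0, -0.062], [0, 0, -0.062], [0, 0, -0.062], [0, 0, -0.062], [0, 0, -0.062]]}}

```text
time_s: 2.75
position: [0.4622, -0.1501, 0.3042]
eef_rot: [[0.304, 0.953, 0.001], [0.953, -0.304, -0.0], [-0.0, 0.001, -1.0]]
contact_force: [1.2, -0.9, 0.1]
opening: 0.0426
finger_force: 0.0
```

```bash
python3 -c "
from h import *
plan([.605,.073,.304],10,5)"
```

```text
t 2.75 pos [ 0.4622 -0.1501  0.3042] F [ 1.2153 -0.8933  0.1236] q [ 31.  19. -25. 111.  10.  52. -17.]
[0.128, 0.034, 0.0] [0.0, 0.0, -0.062]
[0.124, 0.046, 0.0] [0.0, 0.0, -0.062]
[0.119, 0.058, 0.0] [0.0, 0.0, -0.062]
[0.113, 0.069, 0.0] [0.0, 0.0, -0.062]
[0.106, 0.08, 0.0] [0.0, 0.0, -0.062]
```

Request:
{"method": "apply_moves", "body": {"claw": [0, 0, 0, 0, 0], "travel": [[0.128, 0.034, 0], [0.124, 0.046, 0], [0.119, 0.058, 0], [0.113, 0.069, 0], [0.106, 0.08, 0]], "angular": [[0, 0, -0.062], [0, 0, -0.062], [0, 0, -0.062], [0, 0, -0.062], [0, 0, -0.062]]}}

```text
time_s: 3.38
position: [0.6053, 0.0728, 0.304]
eef_rot: [[-0.177, 0.984, 0.0], [0.984, 0.177, -0.0], [-0.0, 0.0, -1.0]]
contact_force: [1.0, -0.3, 0.2]
opening: 0.0426
finger_force: 0.0
```

```bash
python3 -c "
from h import *
plan([.605,.073,.15],10,5)
manip.get_image('side');find('side',['tin']);manip.get_image('top');find('top',['tin'])"
```

```text
t 3.375 pos [0.6053 0.0728 0.304 ] F [ 1.0425 -0.306   0.2145] q [ 10.  31. -33.  93.  19.  61. -18.]
[0.0, -0.0, 0.077] [0.0, 0.0, 0.0]
[0.0, -0.0, 0.077] [0.0, 0.0, 0.0]
[0.0, -0.0, 0.077] [0.0, 0.0, 0.0]
[0.0, -0.0, 0.077] [0.0, 0.0, 0.0]
[0.0, -0.0, 0.077] [0.0, 0.0, 0.0]
side tin 0.75 [ 0.5903  0.1481 -0.001 ]
top tin 0.66 [ 0.5932  0.1483 -0.0027]
```

Request:
{"method": "apply_moves", "body": {"claw": [0, 0, 0, 0, 0], "travel": [[0, 0, 0.08], [0, 0, 0.08], [0, 0, 0.08], [0, 0, 0.08], [0, 0, 0.08]], "angular": [[0, 0, 0], [0, 0, 0], [0, 0, 0], [0, 0, 0], [0, 0, 0]]}}

```text
time_s: 4.2
position: [0.6042, 0.0698, 0.1432]
eef_rot: [[-0.172, 0.985, 0.0], [0.985, 0.172, -0.001], [-0.001, 0.0, -1.0]]
contact_force: [1.3, -0.3, -0.4]
opening: 0.043
finger_force: 0.0
```

Request:
{"method": "apply_moves", "body": {"claw": [0, 0, 0, 0, 0], "travel": [[0, 0, 0.05], [0, 0, 0.04], [0, 0, 0.03], [0, 0, 0.025], [0, 0, 0]], "angular": [[0, 0, 0], [0, 0, 0], [0, 0, 0], [0, 0, 0], [0, 0, 0]]}}

```text
time_s: 4.82
position: [0.6043, 0.0715, 0.0855]
eef_rot: [[-0.174, 0.985, -0.001], [0.985, 0.174, -0.0], [0.0, -0.001, -1.0]]
contact_force: [0.1, -0.1, 0.7]
opening: 0.0428
finger_force: 0.0
```

```bash
python3 -c "
from h import *
a=manip.get_image('side');cv2.imwrite('pics/s1.png',cv2.resize(a[150:300,130:370],None,fx=3,fy=3))
print(manip.observe()['contact_force'])"
```

```text
[ 1.2587 -0.029  -0.3213]
```

View pics/s1.png

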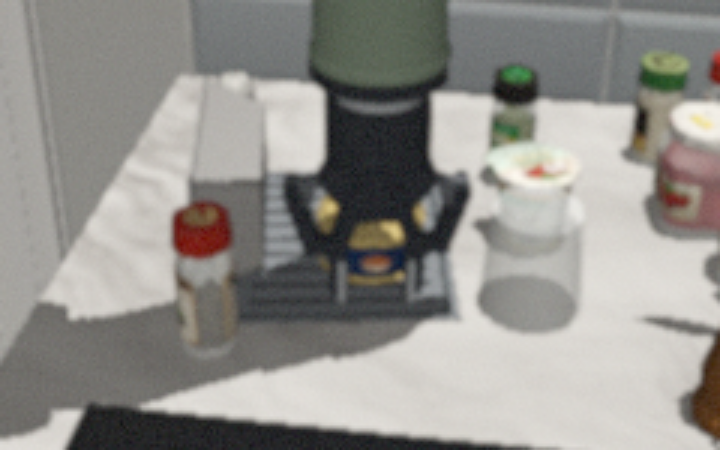

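The fingertips, at about (340,300) and (410,300) in the crop, straddle the tin symmetrically and are clear of the caddy and tumbler. Next I push along the mat's y.

Request:
{"method": "apply_moves", "body": {"claw": [0, 0, 0, 0, 0], "travel": [[0.03, 0, 0], [0.03, 0, 0], [0.03, 0, 0], [0.03, 0, 0], [0.03, 0, 0]], "angular": [[0, 0, 0], [0, 0, 0], [0, 0, 0], [0, 0, 0], [0, 0, 0]]}}

```text
time_s: 5.5
position: [0.594, 0.1312, 0.086]
eef_rot: [[-0.174, 0.985, 0.0], [0.985, 0.174, -0.0], [-0.0, 0.0, -1.0]]
contact_force: [0.9, -4.4, 3.2]
opening: 0.0426
finger_force: 1.9
```

Request:
{"method": "apply_moves", "body": {"claw": [0, 0, 0, 0, 0], "travel": [[0.03, 0, 0], [0.03, 0, 0], [0.03, 0, 0], [0.03, 0, 0], [0.03, 0, 0]], "angular": [[0, 0, 0], [0, 0, 0], [0, 0, 0], [0, 0, 0], [0, 0, 0]]}}

```text
time_s: 6.12
position: [0.5834, 0.1904, 0.0859]
eef_rot: [[-0.174, 0.985, -0.0], [0.985, 0.174, -0.0], [-0.0, -0.0, -1.0]]
contact_force: [0.6, -4.1, 4.0]
opening: 0.0429
finger_force: 2.4
```

```bash
python3 -c "
from h import *
for c in ('top','side'):
  manip.get_image(c);find(c,['tin','caddy'])
print(manip.observe()['position'],manip.observe()['contact_force'])"
```

```text
top tin 0.65 [ 0.5799  0.2387 -0.0042]
top caddy 0.89 [0.5009 0.1521 0.0527]
side tin 0.9 [ 0.5757  0.2421 -0.0011]
side caddy 0.89 [0.5057 0.1502 0.0511]
side caddy 0.27 [0.4901 0.0149 0.0001]
[0.5835 0.1894 0.0857] [ 0.6304 -0.4361 -0.0838]
```

Request:
{"method": "apply_moves", "body": {"claw": [0, 0, 0, 0, 0], "travel": [[0.03, 0, 0], [0.03, 0, 0], [0.03, 0, 0], [0.03, 0, 0], [0.03, 0, 0]], "angular": [[0, 0, 0], [0, 0, 0], [0, 0, 0], [0, 0, 0], [0, 0, 0]]}}

```text
time_s: 7.05
position: [0.5729, 0.2497, 0.0859]
eef_rot: [[-0.174, 0.985, -0.0], [0.985, 0.174, 0.0], [0.0, -0.0, -1.0]]
contact_force: [1.0, -0.9, -1.8]
opening: 0.0425
finger_force: 0.5
```

Request:
{"method": "apply_moves", "body": {"claw": [0, 0, 0, 0, 0], "travel": [[0.03, 0, 0], [0.03, 0, 0], [0.02, 0, 0], [0, 0, 0], [-0.04, 0, 0]], "angular": [[0, 0, 0], [0, 0, 0], [0, 0, 0], [0, 0, 0], [0, 0, 0]]}}

```text
time_s: 7.68
position: [0.5702, 0.2647, 0.0859]
eef_rot: [[-0.175, 0.985, 0.0], [0.985, 0.175, 0.001], [0.001, 0.0, -1.0]]
contact_force: [-1.1, -0.1, 0.1]
opening: 0.0424
finger_force: 0.0
```

Request:
{"method": "apply_moves", "body": {"claw": [0, 0, 0, 0, 0], "travel": [[-0.04, 0, 0], [0, 0, -0.12], [0, 0, -0.14], [0, 0, -0.14], [0, 0, -0.14]], "angular": [[0, 0, 0], [0, 0, 0], [0, 0, 0], [0, 0, 0], [0, 0, 0]]}}

```text
time_s: 8.3
position: [0.5734, 0.2467, 0.3038]
eef_rot: [[-0.172, 0.985, 0.0], [0.985, 0.172, -0.001], [-0.001, 0.0, -1.0]]
contact_force: [-0.3, -0.6, 1.0]
opening: 0.0428
finger_force: 0.0
```

```bash
python3 -c "
from h import *
for c in ('top','side'):
  a=manip.get_image(c);cv2.imwrite('pics/%s2.png'%c,a);find(c,['tin','caddy','top_l','foot_l','salt_shaker','spice_b'])
print(manip.observe()['position'],manip.observe()['contact_force'])"
```

```text
top tin 0.88 [ 0.563   0.3292 -0.0008]
top caddy 0.39 [0.72   0.0966 0.001 ]
top salt_shaker 0.52 [ 0.7214  0.0979 -0.0019]
side tin 0.75 [0.5598 0.3347 0.0015]
side caddy 0.63 [0.5058 0.1492 0.0532]
side top_l 0.68 [0.5238 0.0663 0.1122]
side foot_l 0.98 [ 0.5199  0.0655 -0.0018]
side spice_b 0.57 [ 0.4899  0.0158 -0.0004]
[0.5731 0.2487 0.3016] [-0.2174 -0.0094 -0.1045]
```

View pics/top2.png

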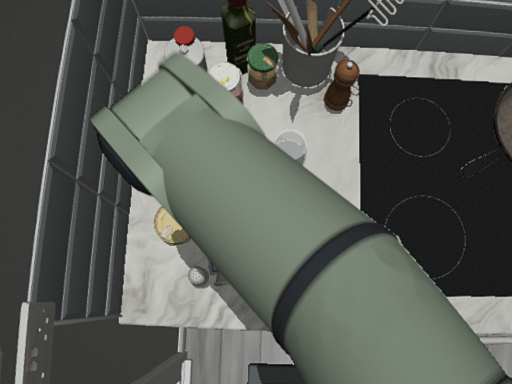

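The tin now sits at about (0.5615, 0.332), which is 16 mm clear of the mat. In the picture it shows at (173,225), and the arm hides the caddy. Next I shut the fingers and go to the robot side of the caddy.

```bash
python3 -c "
from h import *
plan([.412,.138,.304],10.5,5)"
```

```text
t 9.0 pos [0.5731 0.2487 0.3016] F [-0.2174 -0.0094 -0.1045] q [ -8.  33. -31.  91.  19.  62. -34.]
[-0.041, -0.089, -0.001] [-0.0, 0.0, -0.001]
[-0.04, -0.089, -0.001] [-0.0, 0.0, -0.001]
[-0.04, -0.089, -0.001] [-0.0, 0.0, -0.001]
[-0.04, -0.089, -0.001] [-0.0, 0.0, -0.001]
[-0.04, -0.089, -0.001] [-0.0, 0.0, -0.001]
```

Request:
{"method": "apply_moves", "body": {"claw": [-1, -1, -1, -1, -1], "travel": [[-0.04, -0.089, 0], [-0.04, -0.089, 0], [-0.04, -0.089, 0], [-0.04, -0.089, 0], [-0.04, -0.089, 0]], "angular": [[0, 0, 0], [0, 0, 0], [0, 0, 0], [0, 0, 0], [0, 0, -0.005]]}}

```text
time_s: 9.62
position: [0.4107, 0.1383, 0.3019]
eef_rot: [[-0.182, 0.983, 0.0], [0.983, 0.182, -0.0], [-0.0, 0.0, -1.0]]
contact_force: [0.0, -0.8, -0.6]
opening: -0.0001
finger_force: 0.0
```

Request:
{"method": "apply_moves", "body": {"claw": [-1, -1, -1, -1, -1], "travel": [[0, 0, 0.06], [0, 0, 0.06], [0, 0, 0.05], [0, 0, 0], [0, 0, 0]], "angular": [[0, 0, 0], [0, 0, 0], [0, 0, 0], [0, 0, 0], [0, 0, 0]]}}

```text
time_s: 10.25
position: [0.412, 0.1392, 0.2346]
eef_rot: [[-0.182, 0.983, 0.001], [0.983, 0.182, 0.0], [0.0, 0.001, -1.0]]
contact_force: [0.1, -0.7, 0.4]
opening: 0.0001
finger_force: 0.0
```

```bash
python3 -c "
from h import *
plan([.412,.138,.163],10.5,5)
a=manip.get_image('side');find('side',['caddy','top_l','foot_l','spice_b','tin']);cv2.imwrite('pics/s3.png',cv2.resize(a[100:280,100:340],None,fx=3,fy=3))"
```

```text
t 10.25 pos [0.412  0.1392 0.2346] F [ 0.1131 -0.6927  0.4082] q [  1.  21. -33. 122.  18.  41. -34.]
[-0.001, -0.0, 0.036] [0.0, -0.0, -0.0]
[-0.001, -0.0, 0.036] [0.0, -0.0, -0.0]
[-0.001, -0.0, 0.036] [0.0, -0.0, -0.0]
[-0.001, -0.0, 0.036] [0.0, -0.0, -0.0]
[-0.001, -0.0, 0.036] [0.0, -0.0, -0.0]
side caddy 0.97 [0.5016 0.1507 0.0513]
side caddy 0.37 [0.52   0.0677 0.1112]
side top_l 0.89 [0.4894 0.2422 0.1087]
side top_l 0.62 [0.5219 0.0652 0.1117]
side foot_l 0.93 [ 0.5204  0.0665 -0.0024]
side spice_b 0.74 [ 0.5624  0.1602 -0.0004]
side spice_b 0.59 [ 0.4893  0.0146 -0.0028]
side tin 0.8 [ 0.5596  0.3332 -0.001 ]
```

View pics/s3.png

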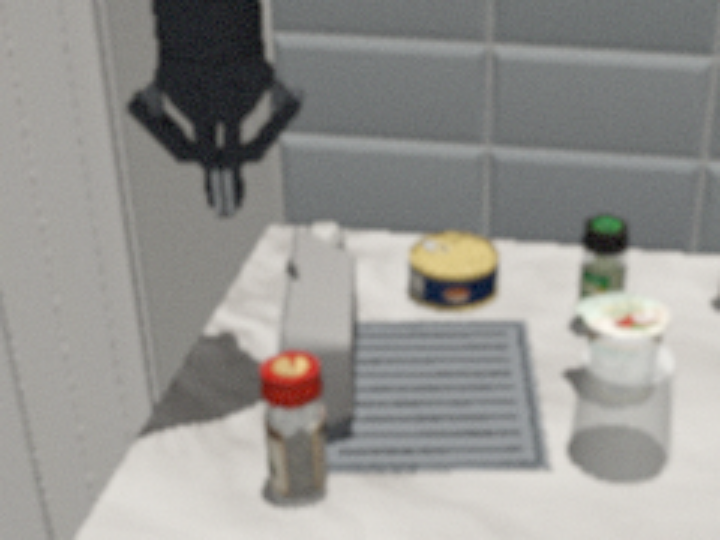

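The shut fingertips at (222,215) are about 26 mm wide, and the knuckles flare out only about 40 mm above the tips, so the rim will meet the tip alone. The tin at (453,270) is off the mat. Now I descend and push gently.

Request:
{"method": "apply_moves", "body": {"claw": [-1, -1, -1, -1, -1], "travel": [[0, 0, 0.05], [0, 0, 0.05], [0, 0, 0.04], [0, 0, 0.03], [0, 0, 0]], "angular": [[0, 0, 0], [0, 0, 0], [0, 0, 0], [0, 0, 0], [0, 0, 0]]}}

```text
time_s: 11.18
position: [0.4116, 0.139, 0.1655]
eef_rot: [[-0.182, 0.983, -0.001], [0.983, 0.182, -0.0], [-0.0, -0.001, -1.0]]
contact_force: [0.4, -0.6, 0.2]
opening: 0.0001
finger_force: 0.0
```

Request:
{"method": "apply_moves", "body": {"claw": [-1, -1, -1, -1, -1], "travel": [[0, 0.02, 0], [0, 0.02, 0], [0, 0.02, 0], [0, 0.02, 0], [0, 0.02, 0]], "angular": [[0, 0, 0], [0, 0, 0], [0, 0, 0], [0, 0, 0], [0, 0, 0]]}}

```text
time_s: 11.8
position: [0.4517, 0.1463, 0.1659]
eef_rot: [[-0.182, 0.983, -0.0], [0.983, 0.182, 0.0], [0.0, 0.0, -1.0]]
contact_force: [0.4, -0.4, -0.1]
opening: -0.0
finger_force: 0.1
```

```bash
python3 -c "
from h import *
plan([.412,.138,.167],10.5,1)
a=manip.get_image('side');find('side',['caddy','top_l','foot_l']);cv2.imwrite('pics/s4.png',cv2.resize(a[100:280,100:340],None,fx=3,fy=3))"
```

```text
t 11.8 pos [0.4517 0.1463 0.1659] F [ 0.4113 -0.3791 -0.1178] q [ -3.  31. -28. 119.  25.  35. -38.]
[-0.002, -0.101, -0.003] [0.0, -0.0, -0.0]
side caddy 0.67 [0.5131 0.1491 0.0541]
side top_l 0.59 [0.5051 0.2473 0.1091]
side foot_l 0.54 [0.6975 0.2728 0.001 ]
```

View pics/s4.png

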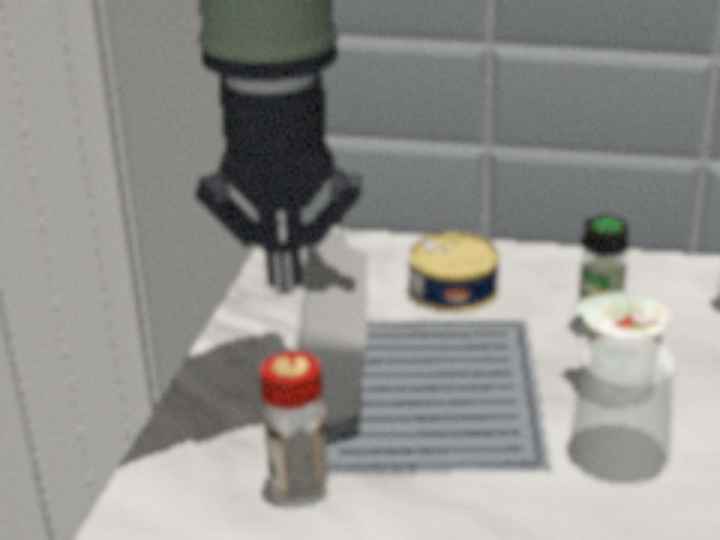

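The fingertip at (283,285) is at the rim. The caddy's upper edge has moved about 15 mm, and I want to check whether it leans or slides.

```bash
python3 -c "
from h import *
for i in range(2):
  a=manip.get_image('side');find('side',['caddy','top_r','foot_r'])
b=cv2.imread('pics/s3.png')[200:460,220:400];c=cv2.resize(a[100:280,100:340],None,fx=3,fy=3)[200:460,220:400]
cv2.imwrite('pics/s5.png',cv2.resize(np.hstack([b,c]),None,fx=2.2,fy=2.2))"
```

```text
side caddy 0.57 [0.5128 0.1517 0.0516]
side top_r 0.91 [0.5035 0.2486 0.1057]
side top_r 0.86 [0.5365 0.0713 0.1102]
side caddy 0.83 [0.5125 0.1511 0.0545]
side top_r 0.9 [0.4994 0.2472 0.1086]
side top_r 0.62 [0.5358 0.0685 0.1122]
side foot_r 0.6 [0.6966 0.2729 0.0008]
side foot_r 0.29 [0.7237 0.0989 0.0004]
```

View pics/s5.png

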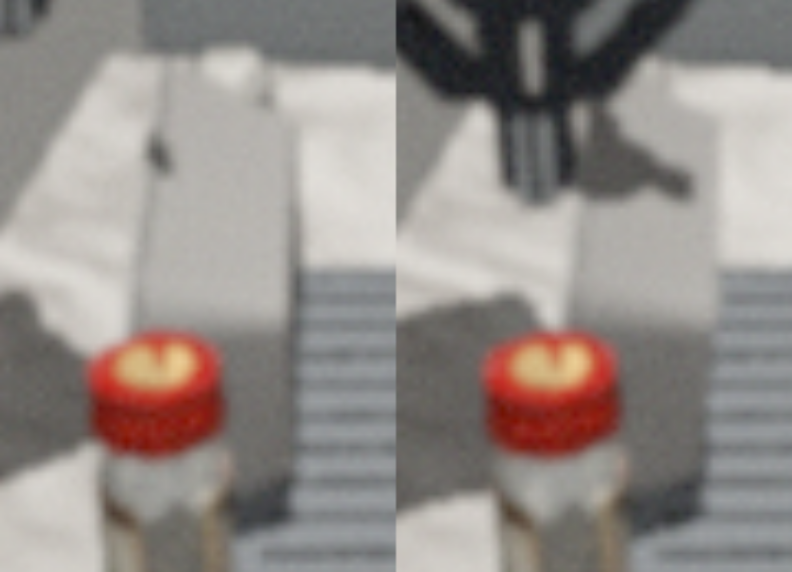

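The bottom corner moved about 4 mm and the top about 13 mm, so it is mostly tipping. I continue slowly.

Request:
{"method": "apply_moves", "body": {"claw": [-1, -1, -1, -1, -1], "travel": [[0, 0.006, 0], [0, 0.01, 0], [0, 0.01, 0], [0, 0.01, 0], [0, 0.006, 0]], "angular": [[0, 0, 0], [0, 0, 0], [0, 0, 0], [0, 0, 0], [0, 0, 0]]}}

```text
time_s: 13.02
position: [0.4679, 0.1493, 0.1659]
eef_rot: [[-0.181, 0.983, 0.0], [0.983, 0.181, 0.0], [0.0, 0.0, -1.0]]
contact_force: [0.8, 0.1, -0.3]
opening: -0.0002
finger_force: 0.0
```

```bash
python3 -c "
from h import *
a=manip.get_image('side');find('side',['caddy','top_r','foot_r'])
print(manip.observe()['position'])
c=cv2.resize(a[100:280,100:340],None,fx=3,fy=3)
cv2.imwrite('pics/s6.png',c)"
```

```text
side caddy 0.94 [0.5184 0.1549 0.0514]
side top_r 0.81 [0.5537 0.0694 0.1062]
side top_r 0.77 [0.5202 0.2527 0.1001]
side foot_r 0.64 [0.486  0.2463 0.0028]
[0.4675 0.1493 0.1659]
```

View pics/s6.png

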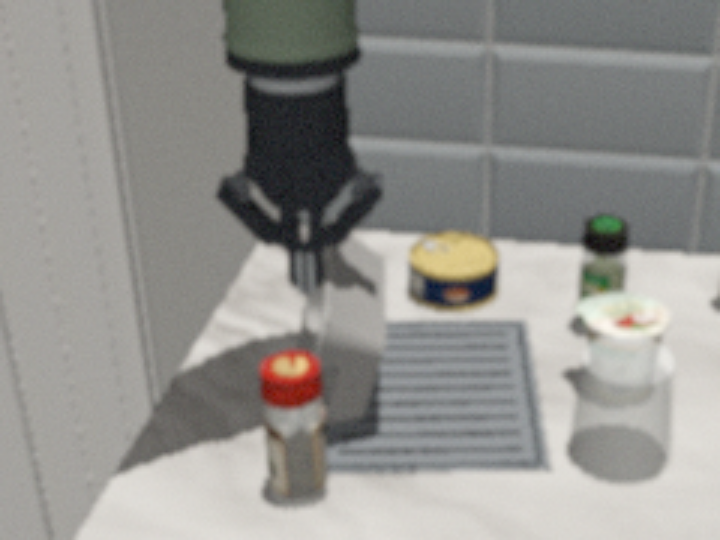

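The upper right corner is at about (0.553, 0.069, 0.106), which means a lean near 0.3 rad with the foot in place. A little more push takes it past balance.

Request:
{"method": "apply_moves", "body": {"claw": [-1, -1, -1, -1, -1], "travel": [[0, 0.01, 0], [0, 0.01, 0], [0, 0.01, 0], [0, 0.01, 0], [0, 0.01, 0]], "angular": [[0, 0, 0], [0, 0, 0], [0, 0, 0], [0, 0, 0], [0, 0, 0]]}}

```text
time_s: 13.85
position: [0.4875, 0.153, 0.1659]
eef_rot: [[-0.182, 0.983, -0.0], [0.983, 0.182, 0.0], [0.0, -0.0, -1.0]]
contact_force: [-0.2, -0.7, -0.3]
opening: -0.0001
finger_force: 0.0
```

```bash
python3 -c "
from h import *
a=manip.get_image('side');find('side',['caddy','top_r','foot_r'])
print(manip.observe()['position'])
c=cv2.resize(a[100:280,100:340],None,fx=3,fy=3)
cv2.imwrite('pics/s7.png',c)"
```

```text
side caddy 0.66 [ 0.4507  0.276  -0.0005]
side top_r 0.97 [0.6259 0.0856 0.0074]
side top_r 0.69 [0.5913 0.2661 0.0039]
side foot_r 0.82 [ 0.4796  0.2459 -0.0035]
side foot_r 0.75 [ 0.5145  0.0643 -0.0016]
[0.4872 0.1529 0.1658]
```

Request:
{"method": "apply_moves", "body": {"claw": [-1, -1, -1, -1, -1], "travel": [[0, 0, -0.05], [0, -0.03, -0.1], [0, -0.05, -0.1], [0, -0.05, -0.1], [0, 0, 0]], "angular": [[0, 0, 0], [0, 0, 0], [0, 0, 0], [0, 0, 0], [0, 0, 0]]}}

```text
time_s: 14.68
position: [0.4359, 0.1436, 0.3084]
eef_rot: [[-0.182, 0.983, 0.004], [0.983, 0.182, 0.0], [-0.001, 0.004, -1.0]]
contact_force: [0.3, -0.0, -0.7]
opening: 0.0003
finger_force: 0.0
```

Request:
{"method": "apply_moves", "body": {"claw": [-1, -1, -1, -1, -1], "travel": [[-0.12, 0, 0], [-0.12, 0, 0], [-0.12, 0, 0], [-0.12, 0, 0], [-0.12, 0, 0]], "angular": [[0, 0, 0], [0, 0, 0], [0, 0, 0], [0, 0, 0], [0, 0, 0]]}}

```text
time_s: 15.3
position: [0.4798, -0.0942, 0.3052]
eef_rot: [[-0.182, 0.983, -0.001], [0.983, 0.182, -0.0], [0.0, -0.001, -1.0]]
contact_force: [1.5, 0.5, -0.3]
opening: 0.0001
finger_force: 0.0
```

```bash
python3 -c "
from h import *
for c in ('side','top'):
  a=manip.get_image(c);find(c,['caddy','top_r','foot_r','tin','salt_shaker','spice_b','salt_jar','tumbler','milk_pot'])
  cv2.imwrite('pics/%s8.png'%c,cv2.resize(a[120:320,110:360],None,fx=3,fy=3))
print(manip.observe()['position'])"
```

```text
side caddy 0.78 [ 0.557   0.1604 -0.0073]
side caddy 0.46 [0.5601 0.3293 0.001 ]
side top_r 0.74 [ 0.5906  0.2664 -0.0044]
side top_r 0.56 [0.6242 0.0864 0.0011]
side foot_r 0.92 [ 0.4787  0.2437 -0.0019]
side foot_r 0.81 [0.5163 0.0653 0.0002]
side tin 0.57 [0.5587 0.3323 0.0005]
side salt_shaker 0.88 [ 0.4479  0.275  -0.0017]
side spice_b 0.91 [0.4882 0.0179 0.0024]
side salt_jar 0.69 [ 0.6983  0.278  -0.0007]
side tumbler 0.87 [0.722  0.0999 0.0032]
side tumbler 0.44 [0.5142 0.0647 0.0023]
top caddy 0.69 [0.5509 0.1594 0.0009]
top top_r 0.67 [ 0.5907  0.2634 -0.0022]
top foot_r 0.78 [ 0.5184  0.0609 -0.0002]
top foot_r 0.59 [ 0.4735  0.2441 -0.001 ]
top tin 0.6 [ 0.5587  0.3306 -0.0053]
top salt_shaker 0.82 [ 0.4509  0.2705 -0.0026]
top spice_b 0.82 [0.4914 0.0191 0.0002]
top tumbler 0.69 [ 0.7208  0.0953 -0.0001]
top milk_pot 0.83 [ 0.7189  0.1936 -0.0072]
[ 0.4797 -0.0926  0.3059]
```

View pics/side8.png

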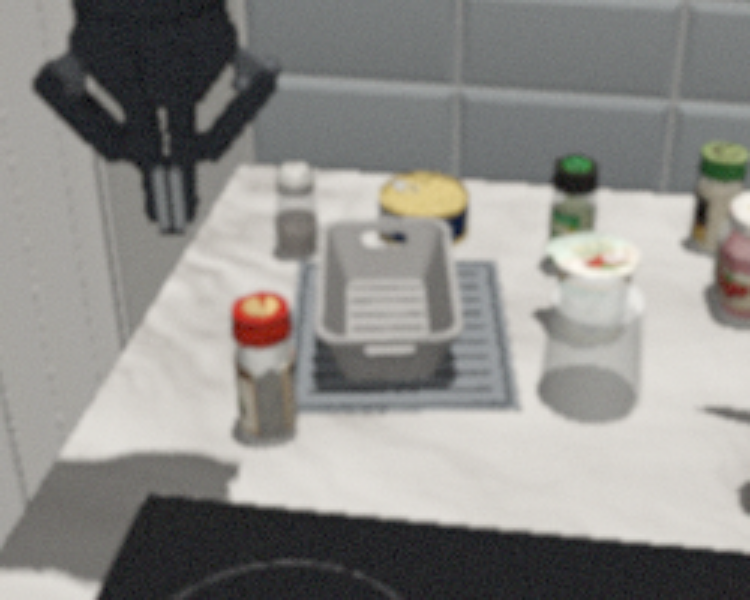

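View pics/top8.png

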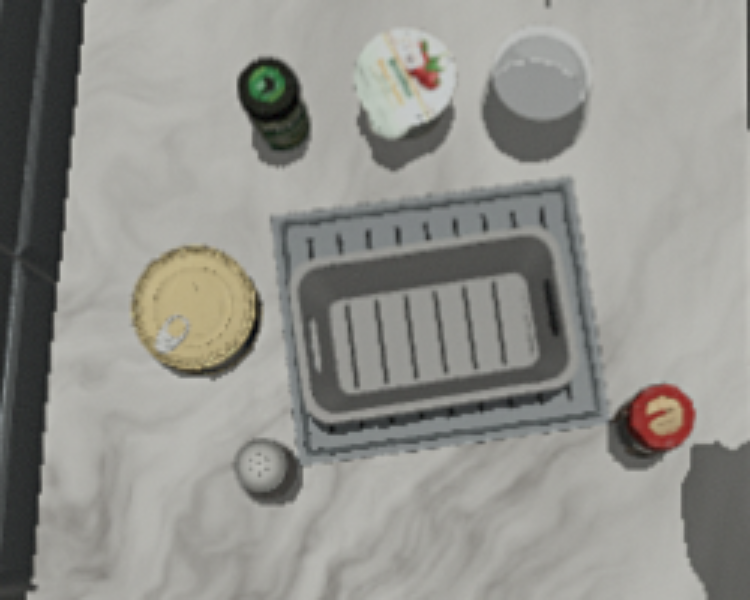

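The caddy lies open side up, inside the mat on all sides: in the top crop its outline runs x 290–575 within the mat's 272–605. The tin at (195,308) is off the mat and the bystanders have not moved.

```bash
python3 -c "
from cell import manip
print(manip.close_job())"
```

```text
the job is handed in; nothing more can be done
None
```

The job is handed in: the tin stands about 16 mm clear of the mat, the caddy toppled by its own fall and lies on its base, open side up, inside the mat, and nothing else on the worktop moved.

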